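Find the tin with the pickling stone and box it

ROBOT

A 7-joint arm with a two-finger parallel gripper is mounted at the origin on the work surface. World frame = base frame: x ahead of the robot, y to its left, z up, the work surface at z = 0. Lengths are in m, angles in rad, forces in N, time in s.
With the tool pointing down it reaches from about 0.375 to 0.925 m from the base axis. Payload 3.1 kg.
Tool frame: the origin (TCP) lies at the very end of the fingers, on their centre line; the grasp point (between the pads) lies 19 mm behind it; z points along the fingers, y is the line along which they close (so a half turn about z gives the same grasp; the last joint's range is limited). The gripper opens to 85 mm and grips with 20 to 120 N. Pads are 22 mm wide; open, the fingers measure 114 mm over their backs; the gripper's body (76 mm by 85 mm) begins 54 mm behind the grasp point. The pads swing forward as they close: fully open they stand 13 mm farther back than shut.
Start: joints at [-1.238, 0.383, 0.044, 1.598, -0.018, 1.161, -0.05], TCP at [0.271, 0.591, 0.231] pointing down, gripper open.
Joint ranges: [-2.61, 2.61], [-0.41, 2.15], [-1.48, 1.57], [0, 2.5], [-1.57, 4.71], [0.05, 1.97], [-2.85, 2.85]. Speed limits (rad/s): [2.79, 2.79, 3.14, 3.14, 3.14, 3.14, 3.14].

INTERFACE

Orientations are given as a 3x3 rotation matrix whose columns are the frame's x, y, z axes.
In Python, from plant import r gives the robot as it stands. The module is installed in compiled form; this text tells all that it offers.
- The arm moves only by the tool carry_out, never from a script. Its argument "steps" is a list of rows, each an object with "claw": the finger opening in mm, from 0 to 85.4; "travel": the shift along the tool's x, y, z in mm, a list of three; "angular": the turn, a rotation vector about the tool's x, y, z in degrees, a list of three. In form: [{"claw": claw, "travel": [x, y, z], "angular": [ax, ay, az]}, ...]. A call has 1 to 8 rows; each row shifts and turns the commanded pose from where the row before left it, along the tool's axes as they then stand; what a row does not reach is not made up. A row lasts 1/8 s, in which the tool goes at most 62.5 mm and 10.7 degrees, less where a joint would pass 70% of its speed; a pose out of reach is approached as far as the arm can. A call with a gripper value outside its range is refused whole. The fingers move at their own pace and stop on an object; "force" is the grip in N (left out, the last holds). Time passes only in rows, so rows that do not move let the fingers close. It gives the time, the measured TCP pose, the force, the opening and the grip force at its end, in the units of the state.
- r.read_state(): the state, without advancing time (a new reading comes with each control period).
- r.grab_frame(name): name is "side" or "top"; returns the picture (420x560x3 uint8, red, green, blue); there is no depth.
- r.camera_info(name): a dict with "vertical_fov" (degrees; the focal length in pixels is half the picture's height over the tangent of half this angle, whatever the lens; pixels are square), "cx", "cy" (the principal point, pixels), "rvec" (rotation vector, rad) and "tvec" (3), from world to camera coordinates, as OpenCV has them. Camera axes: x right, y down, z forward; pixel columns grow to the right and rows downward; lengths in m; the calibration is good to about 2 mm. A picture is of the moment at which its call begins. camera_info takes no time and is no camera call.
- r.close_job(): hands the job in; it is judged then, once.
The state is a dict: "t": time; "q": joint angles; "qd": joint speeds; "tau": joint torques, N m; "position": TCP position; "ee_rot": TCP orientation; "wrist_force": force on the tool from outside, world axes, zero at the start; "moment": the same for the moment, N m; "gripper_width": opening from 0.0 (shut) to 1.0 (fully open); "grasp_force": force on a finger pad.
Only numpy, scipy, OpenCV 4.12 (cv2) and the standard library are available. Lean on these libraries where they do the work, as an engineer would, in place of code of your own. Each camera call takes 0.05 s, during which the arm holds its last target. There are 200 camera calls.

TASK

One of the three matching tins under the counter shelf has the heavy pickling stone in it; the other two are as good as empty. Find it by its weight, set it gently upright on the floor of the storage box, then lower the box's lid, without letting it slam, until it is fully closed. The two light tins must end up standing in their own places under the shelf, and leave the soap bottle, the cup and the tumbler undisturbed.

Things in the scene. Friction and masses are not known exactly. Their poses are not given: they have to be found in the camera images.
- shelf: fixed low shelf: board 170 deep (x), 350 wide (y), 12 thick, underside 180 above the counter, goods on it to 247 high from 50 behind its front edge; rear legs at x 250, y +-169, foot bars 8 high; open front and sides. Origin: on the counter, 90 in front of the middle of the front edge; x points at the edge and in under the board. Tins stand in a row about 110 apart at x 75 to 85 (all mm)
- tin_1: closed round metal tin, 58 mm diameter, 105 mm tall, one of three that look exactly alike; origin: centre of its underside, z up along the tin. One of the three holds a stone and weighs 0.45 to 0.8 kg in all, the other two 0.12 to 0.25 kg; which one differs every time and cannot be seen
- tin_2: closed round metal tin, 58 mm diameter, 105 mm tall, one of three that look exactly alike; origin: centre of its underside, z up along the tin. One of the three holds a stone and weighs 0.45 to 0.8 kg in all, the other two 0.12 to 0.25 kg; which one differs every time and cannot be seen
- tin_3: closed round metal tin, 58 mm diameter, 105 mm tall, one of three that look exactly alike; origin: centre of its underside, z up along the tin. One of the three holds a stone and weighs 0.45 to 0.8 kg in all, the other two 0.12 to 0.25 kg; which one differs every time and cannot be seen
- box: fixed open white plastic storage box, outside 165 mm (x) by 190 mm (y) by 119 mm tall, walls and floor 5 mm; origin: centre of its underside; lid hinged along its +x rim, the rim away from the robot
- lid (a joint): hinge angle of the box's lid in rad: 0 closed flat on the rim, 1.57 upright, at most 1.9; the hinge is stiff, the lid stays where it is left. The lid is a plate about 165 mm by 190 mm, 8 mm thick
- lid_hinge (a point): middle of the lid's hinge line, at the +x rim of the box
- lid_handle (a point): grip point of the small grey knob on the lid's outer face near its free edge (on top when closed, on the far side when open)
- soap: bystander: dish soap bottle, 58 mm diameter, 120 mm tall; origin: centre of its underside
- cup: bystander: white cup, 74 mm diameter, 80 mm tall, standing in front of the shelf; origin: centre of its underside
- tumbler: bystander: glass tumbler, 62 mm diameter, 90 mm tall, standing in front of the box; origin: centre of its underside
Mind the look-alikes: they are no part of the job. What is shaped like the tin_1 but yellow is not meant. What is shaped like the tin_3 but yellow is not meant.

How it is judged:
On the way:
1. the heavy tin stands upright in the box while the lid is still open (((x of tin_1 in the frame of box between -0.055 and 0.055 m and y of tin_1 in the frame of box between -0.07 and 0.07 m and z of tin_1 in the frame of box below 0.015 m and angle between tin_1's own z axis and vertical below 0.15 rad and contact force between tin_1 and box above 3.3 N) or (x of tin_2 in the frame of box between -0.055 and 0.055 m and y of tin_2 in the frame of box between -0.07 and 0.07 m and z of tin_2 in the frame of box below 0.015 m and angle between tin_2's own z axis and vertical below 0.15 rad and contact force between tin_2 and box above 3.3 N) or (x of tin_3 in the frame of box between -0.055 and 0.055 m and y of tin_3 in the frame of box between -0.07 and 0.07 m and z of tin_3 in the frame of box below 0.015 m and angle between tin_3's own z axis and vertical below 0.15 rad and contact force between tin_3 and box above 3.3 N)) and value of joint lid above 0.8 rad), for 0.2 s.
At the end, for the whole second after the job is handed in: The lid is closed (under 0.05 rad); the heavy tin (weighing over 3.3 N on the box) stands upright and still on the box floor; the other two tins stand upright within 35 mm of where they were at the start (value of joint lid below 0.05 rad and (((x of tin_1 in the frame of box between -0.055 and 0.055 m and y of tin_1 in the frame of box between -0.07 and 0.07 m and z of tin_1 in the frame of box below 0.015 m and angle between tin_1's own z axis and vertical below 0.15 rad and contact force between tin_1 and box above 3.3 N) and linear speed of tin_1 below 0.02 m/s and (distance of tin_2 from where it was at the start of the episode below 0.035 m and angle between tin_2's own z axis and vertical below 0.1 rad) and (distance of tin_3 from where it was at the start of the episode below 0.035 m and angle between tin_3's own z axis and vertical below 0.1 rad)) or ((x of tin_2 in the frame of box between -0.055 and 0.055 m and y of tin_2 in the frame of box between -0.07 and 0.07 m and z of tin_2 in the frame of box below 0.015 m and angle between tin_2's own z axis and vertical below 0.15 rad and contact force between tin_2 and box above 3.3 N) and linear speed of tin_2 below 0.02 m/s and (distance of tin_1 from where it was at the start of the episode below 0.035 m and angle between tin_1's own z axis and vertical below 0.1 rad) and (distance of tin_3 from where it was at the start of the episode below 0.035 m and angle between tin_3's own z axis and vertical below 0.1 rad)) or ((x of tin_3 in the frame of box between -0.055 and 0.055 m and y of tin_3 in the frame of box between -0.07 and 0.07 m and z of tin_3 in the frame of box below 0.015 m and angle between tin_3's own z axis and vertical below 0.15 rad and contact force between tin_3 and box above 3.3 N) and linear speed of tin_3 below 0.02 m/s and (distance of tin_1 from where it was at the start of the episode below 0.035 m and angle between tin_1's own z axis and vertical below 0.1 rad) and (distance of tin_2 from where it was at the start of the episode below 0.035 m and angle between tin_2's own z axis and vertical below 0.1 rad)))); the robot touches nothing.
It fails at once if the lid is let slam or is thrown (faster than 4 rad/s) (velocity of joint lid below -4 rad/s or velocity of joint lid above 4 rad/s).
It fails at once if a tin is dropped or flung into the box (faster than 0.6 m/s inside it) ((horizontal distance between tin_1 and box below 0.095 m and z of tin_1 in the frame of box below 0.11 m and linear speed of tin_1 above 0.6 m/s) or (horizontal distance between tin_2 and box below 0.095 m and z of tin_2 in the frame of box below 0.11 m and linear speed of tin_2 above 0.6 m/s) or (horizontal distance between tin_3 and box below 0.095 m and z of tin_3 in the frame of box below 0.11 m and linear speed of tin_3 above 0.6 m/s)).
It fails at once if the soap bottle, cup or tumbler is moved more than 30 mm or tipped (distance of any of soap, cup, tumbler from where it was at the start of the episode above 0.03 m or angle between any of soap, cup, tumbler's own z axis and vertical above 0.3 rad).
It also fails if it takes over 72 s, if anything falls off the work surface, if the arm or the gripper's body presses on something with over 40 N, if the wrist force passes 120 N, or if a joint passes its speed limit or range.

## Working session

There is one attempt and no reset: what is moved stays moved. The work goes in short steps, Python scripts to look and compute and a tool call to move; the robot and the scene stay as the last step left them, time stands still between calls to the robot, and variables do not carry over. Pictures are saved under pics/ and viewed, at most 10 in all, crops included, and the job is handed in when it is done.

Besides the shell and the picture viewer there is one more tool, called after "Emit:" as name(argument=value, ...) on one line, values as JSON. carry_out: Moves the arm, as the interface text tells. Its arguments: {"type":"object","properties":{"steps":{"type":"array"},"force":{"type":"number"}},"required":["steps"]}

```bash
mkdir -p pics; python3 - <<'E'
from plant import r
import cv2,numpy as np
s=r.read_state();print(s['t'],s['position'],np.round(s['ee_rot'],3).tolist(),s['gripper_width'],s['wrist_force'])
for n in('side','top'):
    im=r.grab_frame(n);cv2.imwrite(f'pics/{n}0.png',im[:,:,::-1]);print(n,r.camera_info(n))
E
```

```text
0.0 [0.27103967 0.58976441 0.22988748] [[-0.909, 0.418, -0.001], [0.418, 0.909, -0.002], [-0.0, -0.003, -1.0]] 0.9988332878407565 [0.4900632  0.53447144 0.15185372]
side {'vertical_fov': 50.59188507356736, 'cx': 274.9460589961265, 'cy': 202.5492240154563, 'rvec': array([ 2.13763952, -0.7355728 ,  0.38434115]), 'tvec': array([-0.36399334,  0.29687671,  0.99106819])}
top {'vertical_fov': 42.63914381756871, 'cx': 268.15437393140985, 'cy': 208.5401740179047, 'rvec': array([ 2.17163491, -2.16889971,  0.07473516]), 'tvec': array([0.02817903, 0.50495762, 1.47528974])}
```

View pics/side0.png

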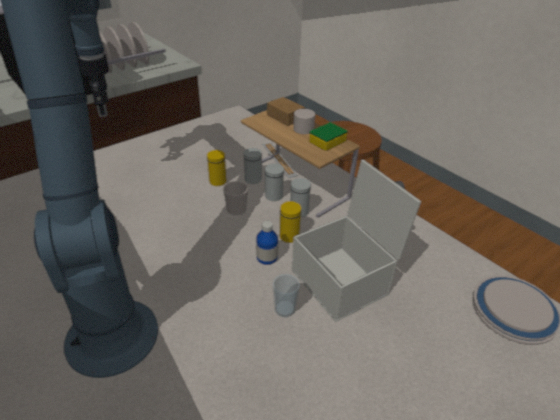

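View pics/top0.png

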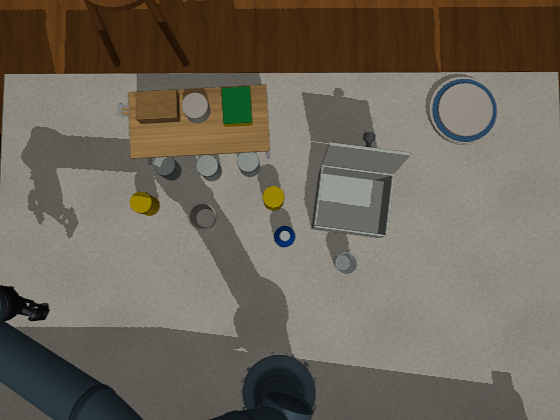

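Side view: three grey tins at (253,165), (275,182) and (300,197), yellow look-alikes at (217,168) and (290,222), cup at (236,198), soap at (267,243), tumbler at (285,295), and the box at (345,265) with its lid up. Top view: the tins are at (165,167), (208,165) and (248,161), half under the board edge. Yellow is excluded by the task, so the three grey ones are meant. I'll confirm that in one enlarged crop.

```bash
python3 - <<'E'
import cv2,numpy as np
t=cv2.imread('pics/top0.png');s=cv2.imread('pics/side0.png')
a=cv2.resize(t[130:280,120:420],(800,400),interpolation=cv2.INTER_CUBIC)
b=cv2.resize(s[135:255,200:420],(800,436),interpolation=cv2.INTER_CUBIC)
cv2.imwrite('pics/cropT.png',a)
cv2.imwrite('pics/cropS.png',cv2.resize(s[135:325,190:430],(758,600),interpolation=cv2.INTER_CUBIC))
E
```

```text
(no output)
```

View pics/cropT.png

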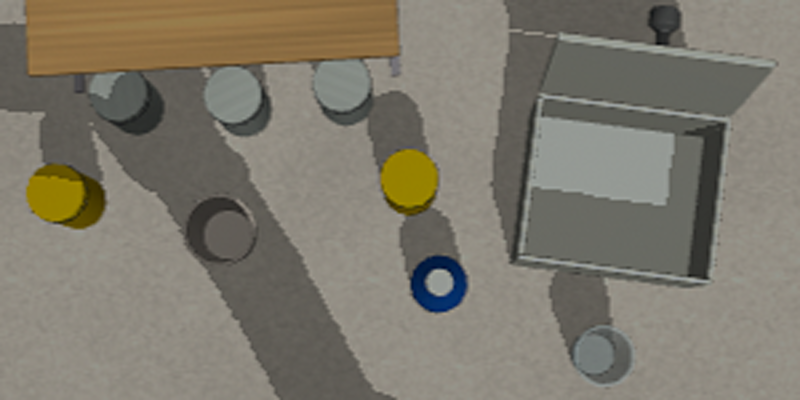

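View pics/cropS.png

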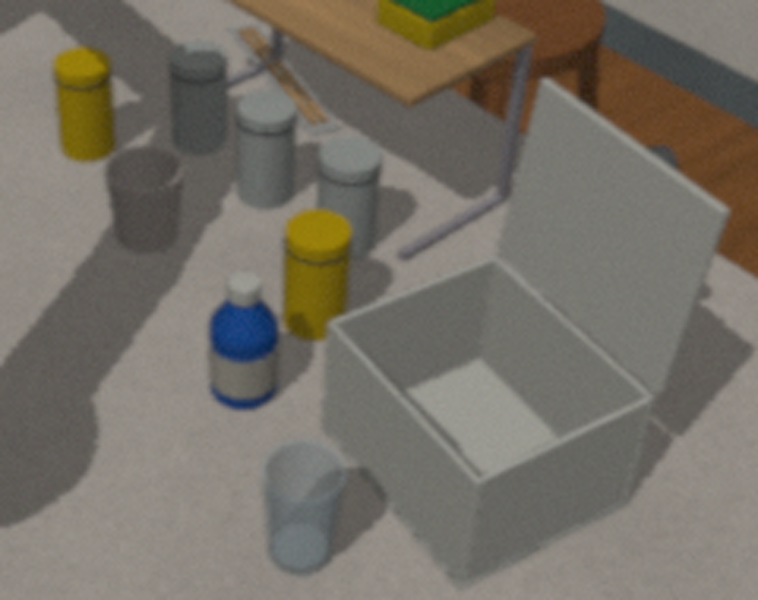

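The crop confirms three identical grey tins (top-view crop 119,97; 234,95; 342,84), with the yellow look-alikes apart at (58,193) and (409,180). Next I triangulate from both views.

```bash
cat > h.py <<'E'
from plant import r
import cv2,numpy as np
C={}
for n in('side','top'):
    i=r.camera_info(n);f=210/np.tan(np.radians(i['vertical_fov']/2))
    R=cv2.Rodrigues(i['rvec'])[0];K=np.array([[f,0,i['cx']],[0,f,i['cy']],[0,0,1]]);C[n]=(K,R,i['tvec'])
def T(c):return np.array(c)/2.6667+[120-.3,130-.3]
def S(c):return np.array(c)/3.158+[190-.3,135-.3]
def tri(ct,cs):
    P=[C[n][0]@np.c_[C[n][1],C[n][2]] for n in('top','side')]
    X=cv2.triangulatePoints(P[0],P[1],T(ct).reshape(2,1),S(cs).reshape(2,1))[:,0];return X[:3]/X[3]
def plane(n,p,z):
    K,R,t=C[n];d=R.T@np.linalg.inv(K)@np.r_[p,1];o=-R.T@t;return o+d*(z-o[2])/d[2]
def proj(n,X):
    K,R,t=C[n];p=K@(R@np.array(X)+t);return p[:2]/p[2]
E
python3 - <<'E'
from h import *
np.set_printoptions(precision=4,suppress=True)
for k,a,b in[('A',(119,96),(198,57)),('B',(234,95),(266,108)),('C',(342,84),(350,158)),('boxFL',(517,260),(330,325)),('FR',(708,282),(480,478)),('BR',(728,120),(645,397)),('BL',(540,97),(497,265)),('lidL',(560,36),(548,82)),('lidR',(776,65),(722,212)),('knob',(663,18),(662,155)),('shelfR',(398,55),(412,100)),('yel1',(57,193),(83,66)),('yel2',(409,180),(319,229)),('soap',(439,283),(245,285)),('cup',(222,229),(146,170)),('tumb',(604,354),(305,467))]:
    print(k,tri(a,b))
print('shelfL',plane('top',T((30,75)),.192),'R',plane('top',T((398,55)),.192))
for k,a in [('A',(119,96)),('B',(234,95)),('C',(342,84)),('y1',(57,193)),('y2',(409,180))]:print(k,plane('top',T(a),.105))
print('cup',plane('top',T((222,229)),.08))
E
```

```text
A [0.6124 0.3039 0.1013]
B [0.6124 0.19   0.1002]
C [0.6244 0.082  0.0976]
boxFL [ 0.449  -0.0913  0.1128]
FR [ 0.4275 -0.2757  0.1167]
BR [ 0.5841 -0.2961  0.1158]
BL [ 0.6105 -0.1152  0.1076]
lidL [ 0.6355 -0.118   0.2783]
lidR [ 0.6079 -0.3028  0.281 ]
knob [ 0.6574 -0.2127  0.2545]
shelfR [0.637  0.0243 0.1866]
yel1 [0.5151 0.3655 0.0962]
yel2 [0.5282 0.0144 0.103 ]
soap [ 0.426  -0.0148  0.1133]
cup [0.4803 0.2034 0.0764]
tumb [ 0.3565 -0.1772  0.0891]
shelfL [0.6172 0.3686 0.192 ] R [0.6357 0.0244 0.192 ]
A [0.6117 0.3032 0.105 ]
B [0.6127 0.1886 0.105 ]
C [0.6236 0.0812 0.105 ]
y1 [0.5148 0.363  0.105 ]
y2 [0.5278 0.0146 0.105 ]
cup [0.481  0.2023 0.08  ]
```

```bash
cat >> h.py <<'E'
from scipy.spatial.transform import Rotation as Ro, Slerp
import json
def rot(psi,th):
    a,b=np.radians([psi,th]);h=np.array([np.cos(a),np.sin(a),0]);z=np.sin(b)*h-np.cos(b)*np.array([0,0,1])
    y=np.array([-np.sin(a),np.cos(a),0]);return np.c_[np.cross(y,z),y,z]
def plan(wps,start=None):
    """wps: (tcp, psi, theta, rows, claw); prints rounded rows, 8 to a line"""
    s=r.read_state();p=s['position'].copy();M=Ro.from_matrix(s['ee_rot']) 
    if start:p=np.array(start[0],float);M=Ro.from_matrix(rot(*start[1:]))
    rows=[]
    for q,psi,th,n,c in wps:
        G=Ro.from_matrix(rot(psi,th));p0=p.copy();sl=Slerp([0,1],Ro.concatenate([M,G]))
        for i in range(1,n+1):
            tp=p0+(np.array(q)-p0)*i/n;tr=np.round(M.inv().apply(tp-p)*1000);a=np.round((M.inv()*sl(i/n)).as_rotvec(degrees=True),0)
            p=p+M.apply(tr/1000);M=M*Ro.from_rotvec(a,degrees=True);rows.append([c,tr.astype(int).tolist(),a.astype(int).tolist()])
    for i in range(0,len(rows),8):print(rows[i:i+8])
    print('end',p.round(4),'rot err',(M.inv()*G).magnitude())
def tcp(g,psi,th,back):return np.array(g)+(.022-back)*rot(psi,th)[:,2]
def st():
    s=r.read_state();print(round(s['t'],2),s['position'].round(4),'h',s['ee_rot'][:,2].round(3),s['ee_rot'][:,1].round(3),'F',s['wrist_force'].round(2),'w',round(s['gripper_width'],3),'g',round(s['grasp_force'],1),'q',s['q'].round(2))
E
python3 - <<'E'
from h import *
A=(.612,.3035,.085)
plan([(tcp(A,15,35,.11),15,35,8,85),(tcp(A,15,35,0),15,35,4,85)])
E
```

```text
[[85, [-49, -19, 9], [-2, -4, -5]], [85, [-46, -23, 12], [-1, -4, -5]], [85, [-43, -27, 14], [-2, -5, -4]], [85, [-40, -31, 17], [-1, -4, -5]], [85, [-35, -35, 19], [-2, -4, -5]], [85, [-31, -38, 21], [-1, -4, -5]], [85, [-27, -41, 21], [-2, -4, -5]], [85, [-21, -43, 22], [-1, -5, -4]]]
[[85, [0, 0, 27], [0, 0, 0]], [85, [1, 0, 28], [0, 0, 0]], [85, [0, 0, 27], [0, 0, 0]], [85, [0, 0, 28], [0, 0, 0]]]
end [0.6246 0.3067 0.067 ] rot err 0.012283655989647603
```

Emit:
carry_out(steps=[{"claw": 85, "travel": [-49, -19, 9], "angular": [-2, -4, -5]}, {"claw": 85, "travel": [-46, -23, 12], "angular": [-1, -4, -5]}, {"claw": 85, "travel": [-43, -27, 14], "angular": [-2, -5, -4]}, {"claw": 85, "travel": [-40, -31, 17], "angular": [-1, -4, -5]}, {"claw": 85, "travel": [-35, -35, 19], "angular": [-2, -4, -5]}, {"claw": 85, "travel": [-31, -38, 21], "angular": [-1, -4, -5]}, {"claw": 85, "travel": [-27, -41, 21], "angular": [-2, -4, -5]}, {"claw": 85, "travel": [-21, -43, 22], "angular": [-1, -5, -4]}], force=60)

```text
t: 1.1
position: [0.5652, 0.2901, 0.1582]
ee_rot: [[-0.786, -0.251, 0.564], [-0.202, 0.968, 0.149], [-0.584, 0.003, -0.812]]
wrist_force: [1.7, -0.6, 0.1]
gripper_width: 0.994
grasp_force: 0.0
```

```bash
python3 - <<'E'
from h import *
st()
A=(.612,.3035,.085)
plan([(tcp(A,15,35,0),15,35,4,85),(tcp(A,15,35,0),15,35,4,40)])
E
```

```text
1.1 [0.5652 0.2901 0.1582] h [ 0.564  0.149 -0.812] [-0.251  0.968  0.003] F [ 1.7  -0.58  0.07] w 0.994 g 0.0 q [-0.95  0.2   0.32  2.18  0.73  0.25  0.51]
[[85, [1, 0, 27], [0, 0, 0]], [85, [1, 1, 28], [0, 0, 0]], [85, [1, 0, 27], [0, 1, 0]], [85, [0, 0, 28], [0, 0, 0]], [40, [0, 0, 0], [0, 0, 0]], [40, [0, 0, 0], [0, 0, 0]], [40, [0, 0, 0], [0, 0, 0]], [40, [0, 0, 0], [0, 0, 0]]]
end [0.6243 0.3068 0.0668] rot err 0.009649719374345143
```

Emit:
carry_out(steps=[{"claw": 85, "travel": [1, 0, 27], "angular": [0, 0, 0]}, {"claw": 85, "travel": [1, 1, 28], "angular": [0, 0, 0]}, {"claw": 85, "travel": [1, 0, 27], "angular": [0, 1, 0]}, {"claw": 85, "travel": [0, 0, 28], "angular": [0, 0, 0]}, {"claw": 85, "travel": [0, 0, 0], "angular": [0, 0, 0]}], force=60)

```text
t: 1.72
position: [0.6221, 0.3073, 0.0638]
ee_rot: [[-0.799, -0.25, 0.546], [-0.206, 0.968, 0.141], [-0.564, 0.0, -0.826]]
wrist_force: [-0.2, 0.5, -0.4]
gripper_width: 0.997
grasp_force: 0.0
```

Emit:
carry_out(steps=[{"claw": 40, "travel": [0, 0, 0], "angular": [0, 0, 0]}, {"claw": 40, "travel": [0, 0, 0], "angular": [0, 0, 0]}, {"claw": 40, "travel": [0, 0, 0], "angular": [0, 0, 0]}, {"claw": 40, "travel": [0, 0, 0], "angular": [0, 0, 0]}, {"claw": 40, "travel": [0, 0, 0], "angular": [0, 0, 0]}, {"claw": 40, "travel": [0, 0, 0], "angular": [0, 0, 0]}])

```text
t: 2.48
position: [0.6233, 0.3085, 0.0677]
ee_rot: [[-0.797, -0.25, 0.55], [-0.203, 0.968, 0.145], [-0.568, 0.004, -0.823]]
wrist_force: [-3.8, -0.9, 6.7]
gripper_width: 0.66
grasp_force: 64.0
```

```bash
python3 - <<'E'
from h import *
st();R=r.read_state()['ee_rot'];print(R.T@[0,0,.01]*1000)
E
```

```text
2.48 [0.6233 0.3085 0.0677] h [ 0.55   0.145 -0.823] [-0.25   0.968  0.004] F [-3.76 -0.9   6.71] w 0.66 g 64.0 q [-0.92  0.48  0.36  2.07  0.77  0.08  0.42]
[-5.68466271  0.03869535 -8.22697469]
```

Emit:
carry_out(steps=[{"claw": 40, "travel": [-4, 0, -5], "angular": [0, 0, 0]}, {"claw": 40, "travel": [-4, 0, -6], "angular": [0, 0, 0]}, {"claw": 40, "travel": [-3, 0, -5], "angular": [0, 0, 0]}, {"claw": 40, "travel": [0, 0, 0], "angular": [0, 0, 0]}, {"claw": 40, "travel": [0, 0, 0], "angular": [0, 0, 0]}, {"claw": 40, "travel": [0, 0, 0], "angular": [0, 0, 0]}])

```text
t: 3.22
position: [0.6226, 0.308, 0.0854]
ee_rot: [[-0.798, -0.25, 0.548], [-0.205, 0.968, 0.144], [-0.567, 0.003, -0.824]]
wrist_force: [0.6, 0.0, -1.0]
gripper_width: 0.661
grasp_force: 63.8
```

```bash
python3 - <<'E'
from h import *
st();print(r.read_state()['moment'])
E
```

```text
3.23 [0.6226 0.308  0.0854] h [ 0.548  0.144 -0.824] [-0.25   0.968  0.003] F [ 0.61  0.01 -1.03] w 0.661 g 63.8 q [-0.86  0.43  0.29  2.06  0.76  0.13  0.46]
[-0.22461996  0.78449862  0.05293248]
```

Emit:
carry_out(steps=[{"claw": 40, "travel": [4, 0, 5], "angular": [0, 0, 0]}, {"claw": 40, "travel": [4, 0, 6], "angular": [0, 0, 0]}, {"claw": 40, "travel": [3, 0, 4], "angular": [0, 0, 0]}, {"claw": 40, "travel": [0, 0, 0], "angular": [0, 0, 0]}, {"claw": 80, "travel": [0, 0, 0], "angular": [0, 0, 0]}, {"claw": 85, "travel": [0, 0, 0], "angular": [0, 0, 0]}, {"claw": 85, "travel": [0, 0, 0], "angular": [0, 0, 0]}, {"claw": 85, "travel": [0, 0, 0], "angular": [0, 0, 0]}])

```text
t: 4.22
position: [0.6223, 0.3082, 0.0672]
ee_rot: [[-0.798, -0.25, 0.548], [-0.204, 0.968, 0.144], [-0.567, 0.003, -0.824]]
wrist_force: [0.6, -0.1, -0.4]
gripper_width: 0.991
grasp_force: 0.0
```

```bash
python3 - <<'E'
from h import *
st()
A=(.612,.3045,.085);B=(.6125,.189,.085)
plan([(tcp(A,15,34,.11),15,34,4,85),(tcp(B,8,33,.11),8,33,4,85),(tcp(B,8,33,0),8,33,4,85)])
E
```

```text
4.22 [0.6223 0.3082 0.0672] h [ 0.548  0.144 -0.824] [-0.25   0.968  0.003] F [ 0.57 -0.09 -0.41] w 0.991 g 0.0 q [-0.92  0.48  0.35  2.07  0.8   0.08  0.4 ]
[[85, [0, 0, -27], [0, 0, 0]], [85, [-1, -1, -27], [0, 0, 0]], [85, [0, 0, -28], [0, 0, 0]], [85, [-1, 0, -27], [0, 1, -1]], [85, [6, -26, -4], [1, 0, 2]], [85, [5, -27, -3], [1, 0, 1]], [85, [4, -27, -3], [1, 0, 2]], [85, [4, -27, -3], [1, 1, 1]]]
[[85, [0, 0, 28], [0, 0, 0]], [85, [0, 0, 27], [0, 0, 0]], [85, [-1, 0, 28], [0, 0, 0]], [85, [0, 0, 27], [0, 0, 0]]]
end [0.6244 0.1902 0.0668] rot err 0.010332832882238813
```

Emit:
carry_out(steps=[{"claw": 85, "travel": [0, 0, -27], "angular": [0, 0, 0]}, {"claw": 85, "travel": [-1, -1, -27], "angular": [0, 0, 0]}, {"claw": 85, "travel": [0, 0, -28], "angular": [0, 0, 0]}, {"claw": 85, "travel": [-1, 0, -27], "angular": [0, 1, -1]}, {"claw": 85, "travel": [6, -26, -4], "angular": [1, 0, 2]}, {"claw": 85, "travel": [5, -27, -3], "angular": [1, 0, 1]}, {"claw": 85, "travel": [4, -27, -3], "angular": [1, 0, 2]}, {"claw": 85, "travel": [4, -27, -3], "angular": [1, 1, 1]}])

```text
t: 5.22
position: [0.5639, 0.1786, 0.1571]
ee_rot: [[-0.836, -0.137, 0.532], [-0.12, 0.991, 0.066], [-0.536, -0.009, -0.844]]
wrist_force: [0.1, 0.0, 0.6]
gripper_width: 0.993
grasp_force: 0.0
```

```bash
python3 - <<'E'
from h import *
st()
B=(.6125,.189,.085)
plan([(tcp(B,8,33,0),8,33,4,85)])
im=r.grab_frame('top');cv2.imwrite('pics/top1.png',cv2.resize(im[100:280,100:420,::-1],(800,450)))
E
```

```text
5.22 [0.5639 0.1786 0.1571] h [ 0.532  0.066 -0.844] [-0.137  0.991 -0.009] F [0.11 0.02 0.62] w 0.993 g 0.0 q [-0.67  0.12  0.2   2.24  0.59  0.3   0.71]
[[85, [-1, 1, 27], [0, 0, 0]], [85, [-1, 1, 28], [0, 0, 0]], [85, [-1, 1, 27], [0, 0, 0]], [85, [0, 1, 27], [-1, -1, 0]]]
end [0.6238 0.1901 0.0666] rot err 0.011311379371178303
```

View pics/top1.png

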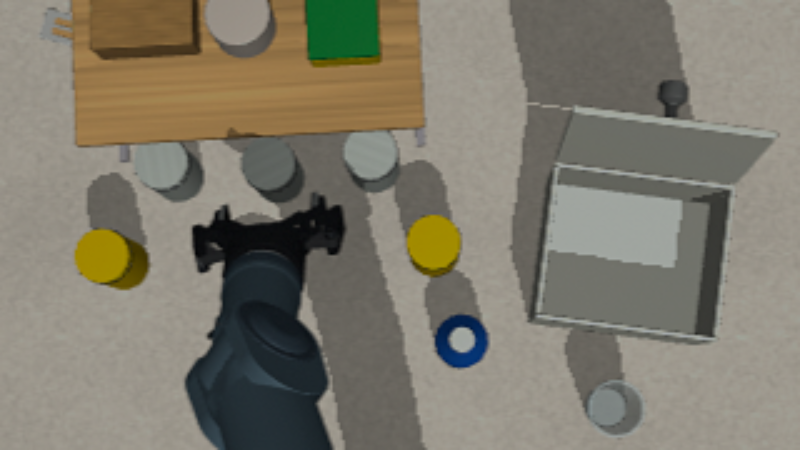

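Tin A stands back in its place (crop 161,165), and the gripper is lined up with the middle tin (crop 270,165).

Emit:
carry_out(steps=[{"claw": 85, "travel": [-1, 1, 27], "angular": [0, 0, 0]}, {"claw": 85, "travel": [-1, 1, 28], "angular": [0, 0, 0]}, {"claw": 85, "travel": [-1, 1, 27], "angular": [0, 0, 0]}, {"claw": 85, "travel": [0, 1, 27], "angular": [-1, -1, 0]}, {"claw": 40, "travel": [0, 0, 0], "angular": [0, 0, 0]}, {"claw": 40, "travel": [0, 0, 0], "angular": [0, 0, 0]}, {"claw": 40, "travel": [0, 0, 0], "angular": [0, 0, 0]}, {"claw": 40, "travel": [0, 0, 0], "angular": [0, 0, 0]}])

```text
t: 6.28
position: [0.6238, 0.1942, 0.0686]
ee_rot: [[-0.825, -0.15, 0.544], [-0.121, 0.989, 0.089], [-0.551, 0.007, -0.834]]
wrist_force: [0.4, -0.1, -4.2]
gripper_width: 0.658
grasp_force: 64.4
```

Emit:
carry_out(steps=[{"claw": 40, "travel": [0, 0, 0], "angular": [0, 0, 0]}, {"claw": 40, "travel": [0, 0, 0], "angular": [0, 0, 0]}, {"claw": 40, "travel": [-4, 0, -5], "angular": [0, 0, 0]}, {"claw": 40, "travel": [-4, 0, -6], "angular": [0, 0, 0]}, {"claw": 40, "travel": [-3, 0, -6], "angular": [0, 0, 0]}, {"claw": 40, "travel": [0, 0, 0], "angular": [0, 0, 0]}, {"claw": 40, "travel": [0, 0, 0], "angular": [0, 0, 0]}, {"claw": 40, "travel": [0, 0, 0], "angular": [0, 0, 0]}])

```text
t: 7.28
position: [0.6245, 0.1941, 0.0887]
ee_rot: [[-0.825, -0.15, 0.545], [-0.122, 0.989, 0.089], [-0.552, 0.007, -0.834]]
wrist_force: [-0.4, 0.2, -5.6]
gripper_width: 0.658
grasp_force: 64.6
```

```bash
python3 - <<'E'
from h import *
st();print(r.read_state()['moment'])
E
```

```text
7.28 [0.6245 0.1941 0.0887] h [ 0.545  0.089 -0.834] [-0.15   0.989  0.007] F [-0.44  0.23 -5.61] w 0.658 g 64.6 q [-0.6   0.35  0.18  2.15  0.86  0.12  0.44]
[-0.2195141   1.19318674 -0.03701442]
```

The middle tin (B) is the heavy one: Fz is about -5.6 N, against -1.0 N for A. I'll pull it clear of the shelf, lift it and carry it over the box.

```bash
python3 - <<'E'
from h import *
plan([((.584,.188,.11),9.3,33.5,3,40),((.56,.17,.245),9,33.5,5,40),((.545,-.199,.245),-8,33.5,12,40),((.545,-.199,.245),-8,33.5,2,40),((.545,-.199,.12),-8,33.5,8,40)])
E
```

```text
[[40, [7, 0, -13], [0, 0, 0]], [40, [8, 0, -14], [0, 0, -1]], [40, [7, 0, -13], [0, 0, 0]], [40, [-10, -3, -26], [0, 0, 0]], [40, [-11, -3, -25], [0, 0, 0]], [40, [-10, -2, -26], [0, 0, 0]], [40, [-10, -3, -25], [0, 0, 0]], [40, [-11, -3, -26], [0, 0, 0]]]
[[40, [5, -30, -3], [1, 0, 1]], [40, [5, -30, -3], [1, 0, 1]], [40, [4, -31, -3], [0, 0, 2]], [40, [4, -30, -2], [1, 0, 1]], [40, [2, -31, -2], [1, 0, 1]], [40, [2, -31, -1], [1, 0, 1]], [40, [2, -30, -1], [1, 0, 2]], [40, [0, -31, 0], [0, 0, 1]]]
[[40, [0, -31, 0], [1, 0, 1]], [40, [0, -31, 0], [1, 0, 1]], [40, [-1, -30, 1], [1, 0, 1]], [40, [-2, -31, 2], [1, 0, 2]], [40, [0, 0, 0], [0, 0, 0]], [40, [0, 0, 0], [0, 0, 0]], [40, [9, 0, 13], [0, 0, 0]], [40, [8, 0, 13], [0, 0, 0]]]
[[40, [9, 0, 13], [0, 0, 0]], [40, [9, 0, 13], [0, 0, 0]], [40, [8, 0, 13], [0, 0, 0]], [40, [9, 0, 13], [0, 0, 0]], [40, [9, 0, 13], [0, 0, 0]], [40, [8, 1, 13], [0, 0, 0]]]
end [ 0.5453 -0.1986  0.1201] rot err 0.010290508307148411
```

Emit:
carry_out(steps=[{"claw": 40, "travel": [7, 0, -13], "angular": [0, 0, 0]}, {"claw": 40, "travel": [8, 0, -14], "angular": [0, 0, -1]}, {"claw": 40, "travel": [7, 0, -13], "angular": [0, 0, 0]}, {"claw": 40, "travel": [-10, -3, -26], "angular": [0, 0, 0]}, {"claw": 40, "travel": [-11, -3, -25], "angular": [0, 0, 0]}, {"claw": 40, "travel": [-10, -2, -26], "angular": [0, 0, 0]}, {"claw": 40, "travel": [-10, -3, -25], "angular": [0, 0, 0]}, {"claw": 40, "travel": [-11, -3, -26], "angular": [0, 0, 0]}])

```text
t: 8.28
position: [0.5582, 0.1688, 0.2463]
ee_rot: [[-0.823, -0.164, 0.544], [-0.138, 0.986, 0.088], [-0.551, -0.003, -0.834]]
wrist_force: [0.2, -1.5, -4.8]
gripper_width: 0.66
grasp_force: 65.2
```

Emit:
carry_out(steps=[{"claw": 40, "travel": [5, -30, -3], "angular": [1, 0, 1]}, {"claw": 40, "travel": [5, -30, -3], "angular": [1, 0, 1]}, {"claw": 40, "travel": [4, -31, -3], "angular": [0, 0, 2]}, {"claw": 40, "travel": [4, -30, -2], "angular": [1, 0, 1]}, {"claw": 40, "travel": [2, -31, -2], "angular": [1, 0, 1]}, {"claw": 40, "travel": [2, -31, -1], "angular": [1, 0, 1]}, {"claw": 40, "travel": [2, -30, -1], "angular": [1, 0, 2]}, {"claw": 40, "travel": [0, -31, 0], "angular": [0, 0, 1]}])

```text
t: 9.28
position: [0.5482, -0.0763, 0.2452]
ee_rot: [[-0.834, 0.037, 0.551], [0.035, 0.999, -0.014], [-0.551, 0.008, -0.834]]
wrist_force: [0.2, -0.1, -5.7]
gripper_width: 0.663
grasp_force: 65.9
```

Emit:
carry_out(steps=[{"claw": 40, "travel": [0, -31, 0], "angular": [1, 0, 1]}, {"claw": 40, "travel": [0, -31, 0], "angular": [1, 0, 1]}, {"claw": 40, "travel": [-1, -30, 1], "angular": [1, 0, 1]}, {"claw": 40, "travel": [-2, -31, 2], "angular": [1, 0, 2]}, {"claw": 40, "travel": [0, 0, 0], "angular": [0, 0, 0]}, {"claw": 40, "travel": [0, 0, 0], "angular": [0, 0, 0]}])

```text
t: 10.02
position: [0.5442, -0.1981, 0.2445]
ee_rot: [[-0.825, 0.148, 0.546], [0.122, 0.989, -0.083], [-0.552, -0.002, -0.834]]
wrist_force: [0.7, 0.1, -5.0]
gripper_width: 0.661
grasp_force: 67.5
```

```bash
python3 - <<'E'
from h import *
st()
plan([((.545,-.199,.12),-8,33.5,8,40),((.545,-.199,.08),-8,33.5,4,40),((.545,-.199,.072),-8,33.5,4,40)])
a=r.grab_frame('top')[100:280,200:440,::-1];b=r.grab_frame('side')[120:340,200:440,::-1]
cv2.imwrite('pics/m1.png',np.hstack([cv2.resize(a,(400,300)),cv2.resize(b,(400,300))]))
E
```

```text
10.03 [ 0.5442 -0.1981  0.2445] h [ 0.546 -0.083 -0.834] [ 0.148  0.989 -0.002] F [ 0.69  0.05 -5.02] w 0.661 g 67.5 q [-0.2  -0.08  0.52  2.21 -0.15  0.42  1.87]
[[40, [8, 0, 13], [0, 0, 0]], [40, [9, 0, 13], [0, 0, 0]], [40, [8, 0, 13], [0, 0, 0]], [40, [9, 0, 13], [0, 0, 0]], [40, [8, 0, 13], [0, 0, 0]], [40, [9, 0, 13], [0, 0, 0]], [40, [8, -1, 13], [0, 0, 0]], [40, [9, 0, 13], [0, 0, 0]]]
[[40, [6, 0, 8], [0, 0, 0]], [40, [5, 0, 9], [0, 0, 0]], [40, [6, 0, 8], [0, 0, 0]], [40, [5, 0, 9], [0, 0, 0]], [40, [1, 0, 2], [0, 0, 0]], [40, [1, 0, 1], [0, 0, 0]], [40, [1, 0, 2], [0, 0, 0]], [40, [1, 0, 1], [0, 0, 0]]]
end [ 0.5451 -0.1995  0.0726] rot err 0.008812758876628716
```

View pics/m1.png

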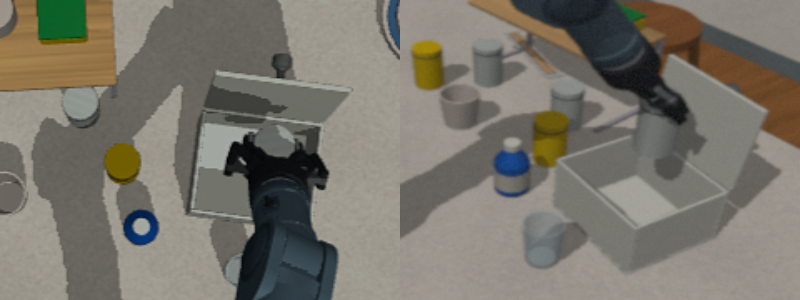

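The heavy tin hangs upright above the box interior (left 275,140; right 655,130), and everything else is undisturbed. I'll lower it.

Emit:
carry_out(steps=[{"claw": 40, "travel": [8, 0, 13], "angular": [0, 0, 0]}, {"claw": 40, "travel": [9, 0, 13], "angular": [0, 0, 0]}, {"claw": 40, "travel": [8, 0, 13], "angular": [0, 0, 0]}, {"claw": 40, "travel": [9, 0, 13], "angular": [0, 0, 0]}, {"claw": 40, "travel": [8, 0, 13], "angular": [0, 0, 0]}, {"claw": 40, "travel": [9, 0, 13], "angular": [0, 0, 0]}, {"claw": 40, "travel": [8, -1, 13], "angular": [0, 0, 0]}, {"claw": 40, "travel": [9, 0, 13], "angular": [0, 0, 0]}])

```text
t: 11.12
position: [0.5471, -0.1994, 0.1207]
ee_rot: [[-0.824, 0.146, 0.548], [0.12, 0.989, -0.084], [-0.554, -0.004, -0.832]]
wrist_force: [0.5, -0.1, -4.3]
gripper_width: 0.659
grasp_force: 67.6
```

Emit:
carry_out(steps=[{"claw": 40, "travel": [6, 0, 8], "angular": [0, 0, 0]}, {"claw": 40, "travel": [5, 0, 9], "angular": [0, 0, 0]}, {"claw": 40, "travel": [6, 0, 8], "angular": [0, 0, 0]}, {"claw": 40, "travel": [4, 0, 6], "angular": [0, 0, 0]}, {"claw": 40, "travel": [1, 0, 1], "angular": [0, 0, 0]}, {"claw": 40, "travel": [0, 0, 0], "angular": [0, 0, 0]}])

```text
t: 11.88
position: [0.5465, -0.2012, 0.085]
ee_rot: [[-0.826, 0.148, 0.544], [0.122, 0.989, -0.084], [-0.551, -0.003, -0.835]]
wrist_force: [-0.4, -0.1, -5.5]
gripper_width: 0.663
grasp_force: 67.4
```

Emit:
carry_out(steps=[{"claw": 40, "travel": [1, 0, 2], "angular": [0, 0, 0]}, {"claw": 40, "travel": [1, 0, 1], "angular": [0, 0, 0]}, {"claw": 40, "travel": [0, 0, 0], "angular": [0, 0, 0]}, {"claw": 40, "travel": [0, 0, 0], "angular": [0, 0, 0]}])

```text
t: 12.38
position: [0.5463, -0.2014, 0.0826]
ee_rot: [[-0.828, 0.147, 0.541], [0.123, 0.989, -0.082], [-0.548, -0.001, -0.837]]
wrist_force: [0.4, -0.3, -5.7]
gripper_width: 0.662
grasp_force: 67.4
```

Emit:
carry_out(steps=[{"claw": 40, "travel": [1, 0, 2], "angular": [0, 0, 0]}, {"claw": 40, "travel": [1, 0, 2], "angular": [0, 0, 0]}, {"claw": 40, "travel": [1, 0, 2], "angular": [0, 0, 0]}, {"claw": 40, "travel": [0, 0, 0], "angular": [0, 0, 0]}, {"claw": 40, "travel": [0, 0, 0], "angular": [0, 0, 0]}])

```text
t: 13.0
position: [0.5475, -0.2022, 0.0787]
ee_rot: [[-0.83, 0.147, 0.537], [0.124, 0.989, -0.08], [-0.543, 0.0, -0.84]]
wrist_force: [0.8, 1.0, -5.9]
gripper_width: 0.664
grasp_force: 67.5
```

Emit:
carry_out(steps=[{"claw": 40, "travel": [1, 0, 2], "angular": [0, 0, 0]}, {"claw": 40, "travel": [0, 0, 0], "angular": [0, 0, 0]}, {"claw": 40, "travel": [0, 0, 0], "angular": [0, 0, 0]}])

```text
t: 13.38
position: [0.548, -0.2025, 0.0775]
ee_rot: [[-0.831, 0.147, 0.536], [0.124, 0.989, -0.079], [-0.542, 0.001, -0.84]]
wrist_force: [0.9, 0.2, -5.0]
gripper_width: 0.659
grasp_force: 67.5
```

```bash
python3 - <<'E'
from h import *
st();s=r.read_state();print(s['moment'],s['tau'].round(1))
E
```

```text
13.38 [ 0.548  -0.2025  0.0775] h [ 0.536 -0.079 -0.84 ] [0.147 0.989 0.001] F [ 0.87  0.15 -5.02] w 0.659 g 67.5 q [ 0.55  0.29 -0.23  2.27 -1.09  0.05  2.85]
[ 0.20445207  1.15245043 -0.02400659] [  0.  -33.5  -1.3 -19.3  -0.1  -0.8  -0. ]
```

Joints 6 and 7 sit at their limits. I'll raise the tin a little and turn the heading towards radial to free the wrist, then go down again.

```bash
python3 - <<'E'
from h import *
plan([((.547,-.203,.105),-12,33.5,3,40),((.547,-.206,.105),-27,33.5,5,40),((.547,-.206,.08),-27,33.5,4,40)])
E
```

```text
[[40, [-5, 0, -8], [1, 0, 1]], [40, [-4, 0, -8], [0, 0, 1]], [40, [-5, -1, -8], [1, -1, 1]], [40, [0, -1, 0], [2, 0, 2]], [40, [0, 0, 0], [1, 0, 3]], [40, [0, -1, 0], [2, 0, 2]], [40, [-1, 0, 1], [2, 0, 3]], [40, [0, 0, 0], [1, 0, 2]]]
[[40, [4, 0, 5], [0, 0, 0]], [40, [3, 0, 5], [0, 0, 0]], [40, [4, 0, 5], [0, 0, 0]], [40, [3, 0, 6], [0, 0, 0]]]
end [ 0.5474 -0.2057  0.0797] rot err 0.011120075421150762
```

Emit:
carry_out(steps=[{"claw": 40, "travel": [-5, 0, -8], "angular": [1, 0, 1]}, {"claw": 40, "travel": [-4, 0, -8], "angular": [0, 0, 1]}, {"claw": 40, "travel": [-5, -1, -8], "angular": [1, -1, 1]}, {"claw": 40, "travel": [0, -1, 0], "angular": [2, 0, 2]}, {"claw": 40, "travel": [0, 0, 0], "angular": [1, 0, 3]}, {"claw": 40, "travel": [0, -1, 0], "angular": [2, 0, 2]}, {"claw": 40, "travel": [-1, 0, 1], "angular": [2, 0, 3]}, {"claw": 40, "travel": [0, 0, 0], "angular": [1, 0, 2]}])

```text
t: 14.38
position: [0.5479, -0.2035, 0.105]
ee_rot: [[-0.744, 0.444, 0.499], [0.37, 0.896, -0.246], [-0.556, 0.002, -0.831]]
wrist_force: [0.4, -0.4, -5.5]
gripper_width: 0.658
grasp_force: 67.5
```

```bash
python3 - <<'E'
from h import *
st()
plan([((.547,-.206,.08),-27,33.5,6,40)])
E
```

```text
14.38 [ 0.5479 -0.2035  0.105 ] h [ 0.499 -0.246 -0.831] [0.444 0.896 0.002] F [ 0.38 -0.38 -5.55] w 0.658 g 67.5 q [-0.53  0.28  0.81  2.32 -0.92  0.08  2.21]
[[40, [2, 0, 3], [0, 0, 0]], [40, [3, -1, 4], [0, 0, 0]], [40, [2, 0, 3], [0, 0, 0]], [40, [2, -1, 4], [0, 0, 0]], [40, [2, 0, 3], [0, 0, 0]], [40, [3, -1, 4], [0, 0, 0]]]
end [ 0.5466 -0.2062  0.0797] rot err 0.01260738683879115
```

Emit:
carry_out(steps=[{"claw": 40, "travel": [2, 0, 3], "angular": [0, 0, 0]}, {"claw": 40, "travel": [3, -1, 4], "angular": [0, 0, 0]}, {"claw": 40, "travel": [2, 0, 3], "angular": [0, 0, 0]}, {"claw": 40, "travel": [2, -1, 4], "angular": [0, 0, 0]}, {"claw": 40, "travel": [2, 0, 3], "angular": [0, 0, 0]}, {"claw": 40, "travel": [2, -1, 3], "angular": [0, 0, 0]}, {"claw": 40, "travel": [0, 0, 0], "angular": [0, 0, 0]}])

```text
t: 15.25
position: [0.5478, -0.2067, 0.0841]
ee_rot: [[-0.745, 0.448, 0.494], [0.373, 0.894, -0.248], [-0.553, -0.001, -0.833]]
wrist_force: [1.2, -0.4, -5.4]
gripper_width: 0.661
grasp_force: 67.5
```

```bash
python3 - <<'E'
from h import *
st()
E
```

```text
15.25 [ 0.5478 -0.2067  0.0841] h [ 0.494 -0.248 -0.833] [ 0.448  0.894 -0.001] F [ 1.17 -0.35 -5.4 ] w 0.661 g 67.5 q [-0.43  0.32  0.7   2.32 -1.57  0.05  2.85]
```

```bash
python3 - <<'E'
from h import *
plan([((.547,-.206,.084),-26.5,30.5,3,40),((.547,-.206,.074),-26.5,30.5,5,40)])
E
```

```text
[[40, [0, 0, 0], [0, 1, 0]], [40, [1, 0, 0], [0, 1, 0]], [40, [0, 0, -1], [0, 1, 0]], [40, [1, 0, 2], [0, 0, 0]], [40, [1, 0, 2], [0, 0, 0]], [40, [1, 0, 1], [0, 0, 0]], [40, [1, 0, 2], [0, 0, 0]], [40, [1, 0, 2], [0, 0, 0]]]
end [ 0.5468 -0.2062  0.0741] rot err 0.0026574133220735843
```

Emit:
carry_out(steps=[{"claw": 40, "travel": [0, 0, 0], "angular": [0, 1, 0]}, {"claw": 40, "travel": [1, 0, 0], "angular": [0, 1, 0]}, {"claw": 40, "travel": [0, 0, -1], "angular": [0, 1, 0]}, {"claw": 40, "travel": [1, 0, 2], "angular": [0, 0, 0]}, {"claw": 40, "travel": [1, 0, 2], "angular": [0, 0, 0]}, {"claw": 40, "travel": [1, 0, 1], "angular": [0, 0, 0]}, {"claw": 40, "travel": [0, 0, 0], "angular": [0, 0, 0]}])

```text
t: 16.12
position: [0.546, -0.2063, 0.0782]
ee_rot: [[-0.77, 0.449, 0.454], [0.387, 0.894, -0.228], [-0.508, -0.0, -0.861]]
wrist_force: [-0.1, 0.1, -4.9]
gripper_width: 0.66
grasp_force: 67.6
```

```bash
python3 - <<'E'
from h import *
st()
E
```

```text
16.12 [ 0.546  -0.2063  0.0782] h [ 0.454 -0.228 -0.861] [ 0.449  0.894 -0.   ] F [-0.12  0.12 -4.85] w 0.66 g 67.6 q [-0.6   0.41  0.93  2.3  -1.31  0.2   2.55]
```

q6 is free again, so I continue down.

Emit:
carry_out(steps=[{"claw": 40, "travel": [1, 0, 1], "angular": [0, 0, 0]}, {"claw": 40, "travel": [1, 0, 2], "angular": [0, 0, 0]}, {"claw": 40, "travel": [0, 0, 0], "angular": [0, 0, 0]}, {"claw": 40, "travel": [0, 0, 0], "angular": [0, 0, 0]}])

```text
t: 16.62
position: [0.5462, -0.2063, 0.0749]
ee_rot: [[-0.77, 0.449, 0.454], [0.386, 0.894, -0.229], [-0.508, -0.001, -0.861]]
wrist_force: [-0.4, -0.6, -4.4]
gripper_width: 0.66
grasp_force: 67.6
```

Emit:
carry_out(steps=[{"claw": 40, "travel": [1, 0, 1], "angular": [0, 0, 0]}, {"claw": 40, "travel": [0, 0, 0], "angular": [0, 0, 0]}, {"claw": 40, "travel": [0, 0, 0], "angular": [0, 0, 0]}])

```text
t: 17.0
position: [0.5464, -0.2064, 0.074]
ee_rot: [[-0.769, 0.449, 0.455], [0.386, 0.894, -0.229], [-0.509, -0.001, -0.861]]
wrist_force: [-0.3, 0.6, -0.6]
gripper_width: 0.657
grasp_force: 67.8
```

Contact: Fz went from -4.4 to -0.6 N. I open gently.

Emit:
carry_out(steps=[{"claw": 52, "travel": [0, 0, 0], "angular": [0, 0, 0]}, {"claw": 60, "travel": [0, 0, 0], "angular": [0, 0, 0]}, {"claw": 66, "travel": [0, 0, 0], "angular": [0, 0, 0]}, {"claw": 72, "travel": [0, 0, 0], "angular": [0, 0, 0]}, {"claw": 76, "travel": [0, 0, 0], "angular": [0, 0, 0]}, {"claw": 80, "travel": [0, 0, 0], "angular": [0, 0, 0]}, {"claw": 80, "travel": [0, 0, 0], "angular": [0, 0, 0]}], force=20)

```text
t: 17.88
position: [0.5458, -0.2061, 0.0735]
ee_rot: [[-0.77, 0.449, 0.454], [0.386, 0.894, -0.229], [-0.508, -0.001, -0.861]]
wrist_force: [0.4, 0.4, -0.5]
gripper_width: 0.937
grasp_force: 0.0
```

```bash
python3 - <<'E'
from h import *
st()
p=r.read_state()['position'];z=rot(-26.5,30.5)[:,2]
plan([(p-.15*z,-26.5,30.5,8,80),((.43,-.16,.36),-20,10,6,30)])
E
```

```text
17.88 [ 0.5458 -0.2061  0.0735] h [ 0.454 -0.229 -0.861] [ 0.449  0.894 -0.001] F [ 0.38  0.37 -0.46] w 0.937 g 0.0 q [-0.57  0.41  0.89  2.3  -1.34  0.18  2.59]
[[80, [0, 0, -19], [0, 0, 0]], [80, [0, 0, -18], [0, 0, 0]], [80, [0, 0, -19], [0, 0, 0]], [80, [0, 0, -19], [0, 0, 0]], [80, [0, 0, -19], [0, 0, 0]], [80, [0, 0, -18], [0, 0, 0]], [80, [0, 0, -19], [0, 0, 0]], [80, [0, 0, -19], [0, 0, 0]]]
[[30, [-6, -2, -27], [0, 3, -1]], [30, [-5, -2, -27], [-1, 4, -1]], [30, [-4, -1, -27], [0, 3, -1]], [30, [-1, -2, -27], [-1, 4, -1]], [30, [0, -1, -28], [0, 3, -1]], [30, [2, -1, -27], [0, 4, -1]]]
end [ 0.4299 -0.1598  0.3599] rot err 0.010855352899599326
```

Emit:
carry_out(steps=[{"claw": 80, "travel": [0, 0, -19], "angular": [0, 0, 0]}, {"claw": 80, "travel": [0, 0, -18], "angular": [0, 0, 0]}, {"claw": 80, "travel": [0, 0, -19], "angular": [0, 0, 0]}, {"claw": 80, "travel": [0, 0, -19], "angular": [0, 0, 0]}, {"claw": 80, "travel": [0, 0, -19], "angular": [0, 0, 0]}, {"claw": 80, "travel": [0, 0, -18], "angular": [0, 0, 0]}, {"claw": 80, "travel": [0, 0, -19], "angular": [0, 0, 0]}, {"claw": 80, "travel": [0, 0, -19], "angular": [0, 0, 0]}])

```text
t: 18.88
position: [0.5115, -0.1823, 0.16]
ee_rot: [[-0.778, 0.451, 0.437], [0.39, 0.893, -0.226], [-0.492, -0.005, -0.87]]
wrist_force: [-0.7, 0.3, 1.2]
gripper_width: 0.937
grasp_force: 0.0
```

Emit:
carry_out(steps=[{"claw": 0, "travel": [-6, -2, -27], "angular": [0, 3, -1]}, {"claw": 0, "travel": [-5, -2, -27], "angular": [-1, 4, -1]}, {"claw": 0, "travel": [-4, -1, -27], "angular": [0, 3, -1]}, {"claw": 0, "travel": [-1, -2, -27], "angular": [-1, 4, -1]}, {"claw": 0, "travel": [0, -1, -28], "angular": [0, 3, -1]}, {"claw": 0, "travel": [2, -1, -27], "angular": [0, 4, -1]}])

```text
t: 19.62
position: [0.5049, -0.1836, 0.2917]
ee_rot: [[-0.929, 0.352, 0.112], [0.348, 0.936, -0.053], [-0.123, -0.011, -0.992]]
wrist_force: [-0.3, 0.1, -0.8]
gripper_width: 0.0
grasp_force: 0.0
```

```bash
cat >> h.py <<'E'
BX=np.array([np.cos(-.131),np.sin(-.131),0]);BY=np.array([-BX[1],BX[0],0]);H=np.array([.599,-.205,.119])
def lid(phi,gap=0,rho=.14,off=.045):
    """TCP that touches the lid's outer face at angle phi (rad)"""
    c,s=np.cos(phi),np.sin(phi);u=-rho*c+(.019+gap)*s;w=rho*s+(.019+gap)*c-.011
    return H+u*BX+off*BY+[0,0,w]
E
python3 - <<'E'
from h import *
st()
b=lid(1.75,.035);a=b.copy();a[2]=.35
print(a,b,lid(1.7),lid(0.))
plan([(a,-7.5,0,8,0),(b,-7.5,0,4,0)])
a=r.grab_frame('top')[100:280,200:440,::-1];b=r.grab_frame('side')[120:340,200:440,::-1]
cv2.imwrite('pics/m2.png',np.hstack([cv2.resize(a,(400,300)),cv2.resize(b,(400,300))]))
E
```

```text
19.62 [ 0.5049 -0.1836  0.2917] h [ 0.112 -0.053 -0.992] [ 0.352  0.936 -0.011] F [-0.28  0.11 -0.76] w 0.0 g 0.0 q [-1.15  0.06  1.48  1.93 -0.05  1.09  1.57]
[ 0.68229875 -0.17058609  0.35      ] [ 0.68229875 -0.17058609  0.23613275] [ 0.64144202 -0.16520303  0.24438503] [ 0.46607771 -0.14209798  0.127     ]
[[0, [-21, 9, -5], [0, 1, -2]], [0, [-21, 9, -5], [0, 1, -1]], [0, [-21, 8, -6], [-1, 1, -2]], [0, [-22, 7, -5], [0, 0, -2]], [0, [-21, 7, -6], [0, 1, -1]], [0, [-22, 7, -6], [0, 1, -2]], [0, [-22, 5, -7], [0, 1, -1]], [0, [-21, 5, -7], [0, 1, -2]]]
[[0, [0, 0, 28], [0, 0, 0]], [0, [0, 1, 29], [0, 0, 0]], [0, [0, 0, 28], [0, 0, 0]], [0, [0, 0, 29], [0, 0, 0]]]
end [ 0.6818 -0.1708  0.2361] rot err 0.007546543566846765
```

View pics/m2.png

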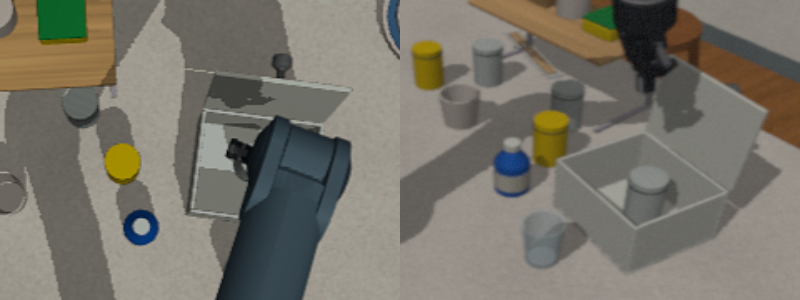

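The tin stands upright in the box (right 648,195) and the lid is still up. Next the arm goes up, over and behind the lid.

```bash
python3 - <<'E'
from h import *
b=lid(1.75,.035);a=b.copy();a[2]=.35
plan([((.5,-.17,.36),-15,3,3,0),((.59,-.17,.36),-10,0,4,0),(a,-7.5,0,4,0),(b,-7.5,0,4,0)])
E
```

```text
[[0, [1, 3, -22], [0, 2, -2]], [0, [2, 4, -23], [-1, 1, -2]], [0, [3, 4, -22], [0, 2, -2]], [0, [-22, 6, 1], [0, 1, -1]], [0, [-22, 5, 1], [0, 0, -1]], [0, [-22, 5, 0], [0, 1, -1]], [0, [-22, 4, 1], [0, 1, -2]], [0, [-23, 4, 2], [0, 0, -1]]]
[[0, [-23, 3, 2], [0, 0, 0]], [0, [-22, 4, 3], [0, 0, -1]], [0, [-23, 3, 2], [0, 0, 0]], [0, [0, 0, 28], [0, 0, 0]], [0, [-1, 0, 29], [0, 0, 0]], [0, [0, 0, 28], [0, 0, 0]], [0, [0, 0, 29], [0, 0, 0]]]
end [ 0.6821 -0.1706  0.2358] rot err 0.009037333686401649
```

Emit:
carry_out(steps=[{"claw": 0, "travel": [1, 3, -22], "angular": [0, 2, -2]}, {"claw": 0, "travel": [2, 4, -23], "angular": [-1, 1, -2]}, {"claw": 0, "travel": [3, 4, -22], "angular": [0, 2, -2]}, {"claw": 0, "travel": [-22, 6, 1], "angular": [0, 1, -1]}, {"claw": 0, "travel": [-22, 5, 1], "angular": [0, 0, -1]}, {"claw": 0, "travel": [-22, 5, 0], "angular": [0, 1, -1]}, {"claw": 0, "travel": [-22, 4, 1], "angular": [0, 1, -2]}])

```text
t: 20.6
position: [0.5803, -0.1689, 0.3559]
ee_rot: [[-0.985, 0.172, -0.018], [0.172, 0.985, -0.0], [0.018, -0.003, -1.0]]
wrist_force: [0.4, -0.6, 0.6]
gripper_width: 0.0
grasp_force: 0.0
```

```bash
python3 - <<'E'
from h import *
st()
b=lid(1.75,.035);a=b.copy();a[2]=.35
plan([(a,-7.5,0,4,0),(b,-7.5,0,4,0)])
E
```

```text
20.6 [ 0.5803 -0.1689  0.3559] h [-0.018 -0.    -1.   ] [ 0.172  0.985 -0.003] F [ 0.37 -0.63  0.58] w 0.0 g 0.0 q [-0.68  0.41  1.19  1.58 -0.38  1.43  1.94]
[[0, [-25, 4, 1], [0, 0, -1]], [0, [-25, 4, 1], [0, -1, 0]], [0, [-26, 3, 1], [0, 0, -1]], [0, [-25, 3, 2], [0, 0, 0]], [0, [0, 0, 28], [0, 0, 0]], [0, [0, 0, 29], [0, 0, 0]], [0, [0, 0, 28], [0, 0, 0]], [0, [0, 0, 29], [0, 0, 0]]]
end [ 0.6822 -0.1711  0.2359] rot err 0.007779646031724034
```

Emit:
carry_out(steps=[{"claw": 0, "travel": [-25, 4, 1], "angular": [0, 0, -1]}, {"claw": 0, "travel": [-25, 4, 1], "angular": [0, -1, 0]}, {"claw": 0, "travel": [-26, 3, 1], "angular": [0, 0, -1]}, {"claw": 0, "travel": [-25, 3, 2], "angular": [0, 0, 0]}, {"claw": 0, "travel": [0, 0, 28], "angular": [0, 0, 0]}, {"claw": 0, "travel": [0, 0, 29], "angular": [0, 0, 0]}, {"claw": 0, "travel": [0, 0, 28], "angular": [0, 0, 0]}, {"claw": 0, "travel": [0, 0, 20], "angular": [0, 0, 0]}])

```text
t: 21.6
position: [0.6811, -0.1707, 0.2442]
ee_rot: [[-0.99, 0.139, -0.001], [0.139, 0.99, -0.003], [0.0, -0.003, -1.0]]
wrist_force: [-0.4, 0.2, 0.1]
gripper_width: 0.004
grasp_force: 0.0
```

```bash
python3 - <<'E'
from h import *
st()
w=[(lid(p),-7.5,0,2,0) for p in (1.75,1.6,1.45,1.3,1.15,1.0,.85,.7,.55,.4)]
plan(w)
E
```

```text
21.6 [ 0.6811 -0.1707  0.2442] h [-0.001 -0.003 -1.   ] [ 0.139  0.99  -0.003] F [-0.41  0.23  0.14] w 0.004 g 0.0 q [-0.47  0.67  1.02  1.48 -0.58  1.32  2.03]
[[0, [17, 0, 1], [0, 0, 0]], [0, [16, 0, 1], [0, 0, 0]], [0, [10, 0, -3], [0, 0, 0]], [0, [11, 0, -2], [0, 0, 0]], [0, [10, 0, -1], [0, 0, 0]], [0, [11, 0, -1], [0, 0, 0]], [0, [11, 0, 1], [0, 0, 0]], [0, [10, -1, 0], [0, 0, 0]]]
[[0, [10, 0, 2], [0, 0, 0]], [0, [11, 0, 3], [0, 0, 0]], [0, [10, 0, 4], [0, 0, 0]], [0, [10, 0, 3], [0, 0, 0]], [0, [9, 0, 5], [0, 0, 0]], [0, [9, 0, 6], [0, 0, 0]], [0, [8, 0, 6], [0, 0, 0]], [0, [9, 0, 7], [0, 0, 0]]]
[[0, [7, 0, 7], [0, 0, 0]], [0, [7, 0, 8], [0, 0, 0]], [0, [6, 0, 9], [0, 0, 0]], [0, [6, 0, 8], [0, 0, 0]]]
end [ 0.4848 -0.1444  0.1803] rot err 0.008529254316965463
```

Emit:
carry_out(steps=[{"claw": 0, "travel": [17, 0, 1], "angular": [0, 0, 0]}, {"claw": 0, "travel": [16, 0, 1], "angular": [0, 0, 0]}, {"claw": 0, "travel": [10, 0, -3], "angular": [0, 0, 0]}, {"claw": 0, "travel": [11, 0, -2], "angular": [0, 0, 0]}, {"claw": 0, "travel": [10, 0, -1], "angular": [0, 0, 0]}, {"claw": 0, "travel": [11, 0, -1], "angular": [0, 0, 0]}])

```text
t: 22.35
position: [0.6079, -0.1606, 0.2521]
ee_rot: [[-0.99, 0.138, 0.003], [0.138, 0.99, -0.003], [-0.004, -0.003, -1.0]]
wrist_force: [1.6, -0.8, -1.9]
gripper_width: -0.003
grasp_force: 0.9
```

```bash
python3 - <<'E'
from h import *
st()
plan([(lid(p),-7.5,0,2,0) for p in (1.3,1.15,1.0,.85,.7,.55,.4,.25)])
E
```

```text
22.35 [ 0.6079 -0.1606  0.2521] h [ 0.003 -0.003 -1.   ] [ 0.138  0.99  -0.003] F [ 1.59 -0.8  -1.86] w -0.003 g 0.9 q [-0.61  0.53  1.1   1.67 -0.49  1.25  2.02]
[[0, [11, 0, 2], [0, 0, 0]], [0, [11, 0, 2], [0, 0, 0]], [0, [10, 0, 2], [0, 0, 0]], [0, [11, 0, 2], [0, 0, 0]], [0, [10, 0, 4], [0, 0, 0]], [0, [10, -1, 4], [0, 0, 0]], [0, [9, 0, 5], [0, 0, 0]], [0, [9, 0, 5], [0, 0, 0]]]
[[0, [8, 0, 7], [0, 0, 0]], [0, [9, 0, 6], [0, 0, 0]], [0, [7, 0, 8], [0, 0, 0]], [0, [8, 0, 7], [0, 0, 0]], [0, [6, 0, 9], [0, 0, 0]], [0, [6, 0, 9], [0, 0, 0]], [0, [5, 0, 9], [0, 0, 0]], [0, [4, 0, 10], [0, 0, 0]]]
end [ 0.4753 -0.1434  0.1607] rot err 0.008410972880740414
```

Light contact (1.6 N) and the lid is moving. I follow the arc.

Emit:
carry_out(steps=[{"claw": 0, "travel": [11, 0, 2], "angular": [0, 0, 0]}, {"claw": 0, "travel": [11, 0, 2], "angular": [0, 0, 0]}, {"claw": 0, "travel": [10, 0, 2], "angular": [0, 0, 0]}, {"claw": 0, "travel": [11, 0, 2], "angular": [0, 0, 0]}, {"claw": 0, "travel": [10, 0, 4], "angular": [0, 0, 0]}, {"claw": 0, "travel": [10, -1, 4], "angular": [0, 0, 0]}, {"claw": 0, "travel": [9, 0, 5], "angular": [0, 0, 0]}, {"claw": 0, "travel": [9, 0, 5], "angular": [0, 0, 0]}])

```text
t: 23.35
position: [0.5268, -0.1507, 0.2253]
ee_rot: [[-0.99, 0.138, 0.002], [0.138, 0.99, -0.003], [-0.002, -0.003, -1.0]]
wrist_force: [1.9, -0.7, 0.8]
gripper_width: 0.003
grasp_force: 0.5
```

```bash
python3 - <<'E'
from h import *
st()
plan([(lid(p),-7.5,0,2,0) for p in (.55,.4,.25,.12,.03)])
a=r.grab_frame('top')[100:280,200:440,::-1];b=r.grab_frame('side')[120:340,200:440,::-1]
cv2.imwrite('pics/m3.png',np.hstack([cv2.resize(a,(400,300)),cv2.resize(b,(400,300))]))
E
```

```text
23.35 [ 0.5268 -0.1507  0.2253] h [ 0.002 -0.003 -1.   ] [ 0.138  0.99  -0.003] F [ 1.86 -0.75  0.83] w 0.003 g 0.5 q [-0.78  0.39  1.2   1.89 -0.4   1.13  2.  ]
[[0, [15, 0, 14], [0, 0, 0]], [0, [16, 0, 14], [0, 0, 0]], [0, [6, 0, 9], [0, 0, 0]], [0, [6, 0, 8], [0, 0, 0]], [0, [5, 0, 10], [0, 0, 0]], [0, [4, 0, 9], [0, 0, 0]], [0, [3, 0, 9], [0, 0, 0]], [0, [3, 0, 9], [0, 0, 0]]]
[[0, [1, 0, 6], [0, 0, 0]], [0, [2, 0, 6], [0, 0, 0]]]
end [ 0.4666 -0.1425  0.1312] rot err 0.008306653035185027
```

View pics/m3.png

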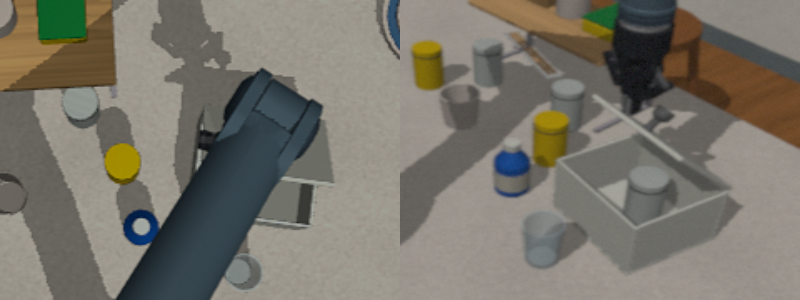

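The lid is about half down (right 640,125), following the fingertips. Everything else is in place, so I continue.

Emit:
carry_out(steps=[{"claw": 0, "travel": [8, 0, 7], "angular": [0, 0, 0]}, {"claw": 0, "travel": [8, 0, 7], "angular": [0, 0, 0]}, {"claw": 0, "travel": [8, 0, 7], "angular": [0, 0, 0]}, {"claw": 0, "travel": [7, 0, 7], "angular": [0, 0, 0]}, {"claw": 0, "travel": [6, 0, 9], "angular": [0, 0, 0]}, {"claw": 0, "travel": [6, 0, 8], "angular": [0, 0, 0]}, {"claw": 0, "travel": [5, 0, 10], "angular": [0, 0, 0]}, {"claw": 0, "travel": [4, 0, 9], "angular": [0, 0, 0]}])

```text
t: 24.45
position: [0.4757, -0.1435, 0.1608]
ee_rot: [[-0.99, 0.138, 0.001], [0.138, 0.99, -0.003], [-0.002, -0.003, -1.0]]
wrist_force: [0.8, 0.2, -0.1]
gripper_width: 0.004
grasp_force: 0.3
```

Emit:
carry_out(steps=[{"claw": 0, "travel": [3, 0, 9], "angular": [0, 0, 0]}, {"claw": 0, "travel": [3, 0, 9], "angular": [0, 0, 0]}, {"claw": 0, "travel": [1, 0, 6], "angular": [0, 0, 0]}, {"claw": 0, "travel": [1, 0, 4], "angular": [0, 0, 0]}, {"claw": 0, "travel": [0, 0, 0], "angular": [0, 0, 0]}])

```text
t: 25.08
position: [0.4678, -0.1426, 0.1332]
ee_rot: [[-0.99, 0.138, 0.001], [0.138, 0.99, -0.003], [-0.001, -0.003, -1.0]]
wrist_force: [0.3, -0.0, 0.4]
gripper_width: 0.002
grasp_force: 0.0
```

Emit:
carry_out(steps=[{"claw": 0, "travel": [0, 0, 2], "angular": [0, 0, 0]}, {"claw": 0, "travel": [0, 0, 2], "angular": [0, 0, 0]}, {"claw": 0, "travel": [0, 0, 2], "angular": [0, 0, 0]}, {"claw": 0, "travel": [0, 0, 0], "angular": [0, 0, 0]}])

```text
t: 25.58
position: [0.4682, -0.1427, 0.1276]
ee_rot: [[-0.99, 0.138, 0.001], [0.138, 0.99, -0.003], [-0.002, -0.002, -1.0]]
wrist_force: [-1.4, -0.1, 3.0]
gripper_width: -0.002
grasp_force: 1.3
```

Emit:
carry_out(steps=[{"claw": 0, "travel": [0, 0, 1], "angular": [0, 0, 0]}, {"claw": 0, "travel": [0, 0, 1], "angular": [0, 0, 0]}, {"claw": 0, "travel": [0, 0, 0], "angular": [0, 0, 0]}])

```text
t: 25.95
position: [0.4683, -0.1427, 0.1274]
ee_rot: [[-0.99, 0.138, 0.0], [0.138, 0.99, 0.0], [-0.0, 0.0, -1.0]]
wrist_force: [-6.6, 1.9, 18.8]
gripper_width: -0.002
grasp_force: 9.4
```

It meets a hard stop of 18.8 N at z 0.127, which is rim plus lid thickness, so the lid is closed. I lift off.

Emit:
carry_out(steps=[{"claw": 0, "travel": [0, 0, -5], "angular": [0, 0, 0]}, {"claw": 0, "travel": [0, 0, -25], "angular": [0, 0, 0]}, {"claw": 0, "travel": [0, 0, -40], "angular": [0, 0, 0]}, {"claw": 0, "travel": [0, 0, -40], "angular": [0, 0, 0]}, {"claw": 0, "travel": [0, 40, -40], "angular": [0, 0, 0]}, {"claw": 0, "travel": [0, 50, 0], "angular": [0, 0, 0]}, {"claw": 0, "travel": [0, 50, 0], "angular": [0, 0, 0]}, {"claw": 0, "travel": [0, 0, 0], "angular": [0, 0, 0]}])

```text
t: 26.95
position: [0.481, -0.0093, 0.2632]
ee_rot: [[-0.993, 0.122, -0.006], [0.122, 0.993, 0.005], [0.006, 0.004, -1.0]]
wrist_force: [0.3, -0.9, 0.1]
gripper_width: -0.001
grasp_force: 0.0
```

```bash
python3 - <<'E'
from h import *
st()
a=r.grab_frame('top')[80:290,120:400,::-1];b=r.grab_frame('side')[120:340,180:440,::-1]
cv2.imwrite('pics/m4.png',np.hstack([cv2.resize(a,(400,300)),cv2.resize(b,(400,338))[:300]]))
E
```

```text
26.95 [ 0.481  -0.0093  0.2632] h [-0.006  0.005 -1.   ] [0.122 0.993 0.004] F [ 0.3  -0.92  0.13] w -0.001 g 0.0 q [-1.32 -0.01  1.28  1.99  0.01  1.16  1.41]
```

View pics/m4.png

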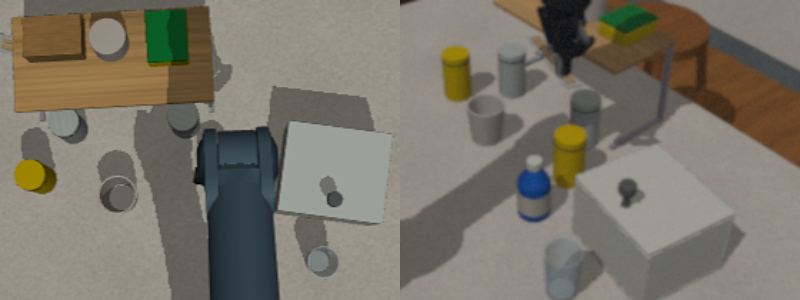

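The lid lies flat on the box (right 655,190). The light tins, cup, soap and tumbler stand in their places, and the arm is clear, so I hand in.

```bash
python3 -c "
from plant import r
print(r.close_job())"
```

```text
the job is handed in; nothing more can be done
None
```

The heavy tin was the middle one (about 5.6 N lifted, against about 1 N for the left tin; the right one was not weighed): it now stands upright in the box with the lid fully closed, the two light tins are in their places, the soap, cup and tumbler look undisturbed, and the job is handed in (no verdict was shown).

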